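# Get the block plane out from behind the wood block and the tape measure

## Robot

A 6-joint arm with a two-finger parallel gripper is mounted at the origin on a cart in front of the work surface, level with it; the furniture and walls round the work are solid. World frame = base frame: x ahead of the robot, y to its left, z up, the work surface at z = 0. Lengths are in mm, angles in degrees, forces in N, time in s.
With the tool pointing down it reaches from about 150 to 775 mm from the base axis. Payload 6.1 kg.
Tool frame: the origin (TCP) lies midway between the tips of the shut fingers; the grasp point (between the pads) lies 19 mm behind it; z points along the fingers, y is the line along which they close (so a half turn about z gives the same grasp; the last joint's range is limited). The gripper opens to 85 mm and grips with 20 to 120 N. Pads are 22 mm wide; open, the fingers measure 114 mm over their backs; the gripper's body (76 mm by 85 mm) begins 54 mm behind the grasp point. The pads swing forward as they close: fully open they stand 13 mm farther back than shut.
Start: joints at [65.604, 7.208, -2.269, 80.523, 0, 90], TCP at [216.843, 478.108, 231.295] pointing down, gripper open.
Joint ranges: [-155.77, 155.77], [-54.66, 111.73], [-72.52, 77.12], [-102.08, 115.82], [-83.92, 84.16], [-180, 180]. Speed limits (degrees/s): [136.94, 136.94, 172.46, 180, 180, 180].

## Interface

Orientations are given as [roll, pitch, yaw] about the fixed x, y, z axes, in that order (R = Rz(yaw) Ry(pitch) Rx(roll)).
In Python, from plant import robot gives the robot as it stands.
- The arm moves only by the tool step_arm, never from a script. Its argument "deltas" is a list of rows, each a list of 4 numbers: the shift along the tool's x, y, z in units of 0.4 m (1.0 is 0.4 m), then the turn about the tool's z in units of pi rad (1.0 is pi rad). In form: [[x, y, z, turn], ...]. A call has 1 to 20 rows; each row is the pose to reach, as a shift and turn from the pose commanded when the call began, along the tool's axes at that moment, turning the shorter way round; what a row does not reach only later rows make up. A row lasts 1/10 s, in which the tool goes at most 50 mm and 8.59 degrees, less where a joint would pass 70% of its speed; a pose out of reach is approached as far as the arm can. A call with a number of a shift or a turn outside -1 to 1 is refused whole. A call with a gripper value outside its range is refused whole. "hand" is the finger opening in mm, from 0 to 85.4, set as the call begins (left out, the last holds). The fingers move at their own pace and stop on an object; "newtons" is the grip in N (left out, the last holds). Time passes only in rows, so rows that repeat a pose let the fingers close. It gives the time, the measured TCP pose, the force, the opening and the grip force at its end, in the units of the state.
- robot.sense(): the state, without advancing time (a new reading comes with each control period).
- robot.get_image(name): name is "scene" or "top" or "wrist"; returns the picture (420x560x3 uint8, red, green, blue); there is no depth.
- robot.camera_model(name): a dict with "fx", "fy", "cx", "cy" (pixels), "distortion" ([k1, k2, p1, p2, k3] as OpenCV has them; the pictures are not rectified), "origin" and "orientation" of the camera in the world; the wrist camera has in their place "hand_eye" (4x4, takes a point from camera to tool coordinates, whose origin is the TCP and whose axes are the flange's). Camera axes: x right, y up, looking along -z (the intrinsics and any distortion apply to the point x, -y, -z); pixel columns grow to the right and rows downward; lengths in mm; the calibration is good to about 2 mm. A picture is of the moment at which its call begins: read the wrist's pose just before it. camera_model takes no time and is no camera call.
- robot.sign_off(): hands the job in; it is judged then, once.
Trained networks look in the newest picture that a camera, given by its name, has taken for a name from the list of things; names that differ only in an ending like _2 or _b are one class to them, and where a whole thing is asked for, a point or a joint stands for the part that bears it (a point fixed in the world has none). Each returns a list of dicts, best first, with "conf" (0 to 1); they miss things now and then, are a little off and sometimes report something else, mostly with a low value. They report only what shows in the picture. A call takes as long as a camera call.
- robot.spot_in(camera, label): "xy" ([column, row] in pixels, amid what is visible of it).
- robot.regions_of(camera, label): "mask" (420x560 bool, what is visible of it) and "xy" ([column, row] in pixels, amid what is visible of it).
The state is a dict: "time_s": time; "q": joint angles; "qvel": joint speeds; "effort": joint torques, N m; "tcp_pos": TCP position; "eef_rot": TCP orientation; "force": force on the tool from outside, world axes, zero at the start; "moment": the same for the moment, N m; "width": finger opening in mm; "finger_force": force on a finger pad.
Only numpy, scipy, OpenCV 4.12 (cv2) and the standard library are available. Lean on these libraries where they do the work, as an engineer would, in place of code of your own. Each camera call takes 0.05 s, during which the arm holds its last target. There are 200 camera calls.

## Task

I need the block plane at the saw. First clear the wood block and the tape measure, which stand in front of it, onto the yellow mat and leave both there while you bring the plane over and set it down on its sole centred on the green mat, lengthwise along it; then put the wood block back in the middle of the red pad and the tape measure back standing in the middle of the blue pad, each lengthwise along its pad. Leave the sanding block, the wax tin and the roll of masking tape where they are.

Things in the scene. Friction and masses are not known exactly. Their poses are not given: they have to be found in the camera images.
- block_plane: Grey metal block plane with a round brown knob near y = -58 mm, 52 x 160 x 52 mm, 0.68 kg, on its sole, right of the rip fence. Origin: centre of the sole; y along the 160 mm, z up. The body is 50 mm wide (x) with plain upright sides, 22 mm high near y = 0; above it the lever cap is 36 mm wide up to z = 52 mm. Grip the body low across x, near y = 0.
- wood_block: Brown block of wood, 62 x 90 x 38 mm, 0.11 kg, lying on the red pad in front of the plane (on the robot's side), about 15 mm from it. Origin: centre of the underside; x across the 62 mm, y along the 90 mm, z up. Grip it across x.
- tape_measure: Grey and black 5 m tape measure standing on edge on the blue pad, beside the wood block in front of the plane, 38 x 84 x 68 mm, 0.32 kg. Origin: in the underside, midway across the thickness; x across the 38 mm, z up; the case runs from y = -30 to +42 mm. Its flat underside is short, so it may lean by up to 0.08 rad lengthwise. Grip across x at about y = 5, z = 45 mm.
- wood_pad: Red rectangular pad, 86 x 100 mm, 3 mm thick, fixed: home of the wood block. Origin: centre of the underside; y along the 100 mm. Red pad and blue pad lie side by side, 100 mm apart, on the robot's side of the plane; which is left and which right changes.
- tape_pad: Blue rectangular pad, 50 x 92 mm, 3 mm thick, fixed: home of the tape measure. Origin: centre of the underside; y along the 92 mm.
- side_mat: Yellow rectangular mat, 100 x 200 mm, 3 mm thick, fixed, at the left on the saw table: the side area, with room for the wood block and the tape measure side by side, each across it. Origin: centre of the underside; x along the 100 mm, roughly away from the robot; y along the 200 mm, roughly to its left.
- saw_mat: Green rectangular mat, 220 x 100 mm, 3 mm thick, fixed, on the saw table between rip fence and yellow mat: where the plane goes. Origin: centre of underside; x along the 220 mm, roughly away from the robot. The fence, 70 mm high, stands between this mat and the things to be moved; the saw blade, 60 mm high, stands beyond the mats.
- sanding_block: Bystander: brown sanding block, 65 x 116 x 37 mm, right of the work. Origin: centre of the underside. Leave it alone.
- wax_tin: Bystander: round tin of wax with a yellow lid and a red label, 95 mm diameter, 33 mm high, beyond the plane. Origin: centre of the underside. Leave it alone.
- masking_tape: Bystander: cream roll of masking tape lying flat, 104 mm diameter, 25 mm high, on the saw table beyond the green mat. Origin: near the centre of the underside. Leave it alone.

How it is judged:
By the outcome, as a careful person would: the job done as asked, in the order asked, and still so for the second after the job is handed in, with the robot touching nothing.
It also fails if it takes over 131 s, if anything falls off the work surface, if the arm or the gripper's body presses on something with over 40 N, if the wrist force passes 120 N, or if a joint passes its speed limit or range.

## Working session

There is one attempt and no reset: what is moved stays moved. The work goes in short steps, Python scripts to look and compute and a tool call to move; the robot and the scene stay as the last step left them, time stands still between calls to the robot, and variables do not carry over. Pictures are saved under pics/ and viewed, at most 14 in all, crops included, and the job is handed in when it is done.

Besides the shell and the picture viewer there is one more tool, called by a JSON object that holds its "op" and its "data", one argument or row to a line. step_arm: Moves the arm, as the interface text tells. Its arguments: {"type":"object","properties":{"deltas":{"type":"array","items":{"type":"array","items":{"type":"number"}}},"hand":{"type":"number"},"newtons":{"type":"number"}},"required":["deltas"]}

```bash
mkdir -p pics; ls; python3 - <<'E'
from plant import robot
import cv2,numpy as np
for c in("top","scene"):
    im=robot.get_image(c); cv2.imwrite(f"pics/{c}0.png",im[...,::-1])
    m=robot.camera_model(c); print(c,m)
s=robot.sense(); print(s)
print(robot.camera_model("wrist"))
E
```

```text
pics
top {'fx': 475.5380899022061, 'fy': 475.5380899022061, 'cx': 286.2662679213472, 'cy': 208.39728435479557, 'distortion': array([-0.07107822,  0.        ,  0.        ,  0.        ,  0.        ]), 'origin': array([ 390.14506332, -131.57804599, 1351.40731029]), 'orientation': array([  9.29989581,   0.8232738 , -91.30750767])}
scene {'fx': 421.71790496702715, 'fy': 421.71790496702715, 'cx': 274.0383633421571, 'cy': 200.38763115108412, 'distortion': array([0.00583358, 0.        , 0.        , 0.        , 0.        ]), 'origin': array([-94.7600686 , 825.66168533, 644.2101421 ]), 'orientation': array([  61.72685484,   -0.67683092, -143.56233474])}
{'time_s': 0.1, 'q': array([ 6.56044840e+01,  7.23797509e+00, -2.32074335e+00,  8.05225531e+01,
        1.67485432e-03,  9.00013673e+01]), 'qvel': array([ 0.08006668, -0.00816476,  0.09482512, -0.02043789,  0.04282751,
       -0.13922458]), 'effort': array([-1.29967477e-03, -4.36907208e+01,  3.53604198e+01,  1.38822687e-02,
        9.74743512e-05,  1.15220959e-05]), 'tcp_pos': array([216.6857992 , 477.80149248, 230.60385308]), 'eef_rot': array([-1.79918728e+02, -1.67291317e-03,  1.55603114e+02]), 'force': array([-0.39338735, -0.01464593,  0.21510505]), 'moment': array([0.0348934 , 0.03212542, 0.02665431]), 'finger_force': 0.0, 'width': 85.50795327124064}
{'fx': 330.25251478984967, 'fy': 330.25251478984967, 'cx': 279.59164143375625, 'cy': 211.20046649201925, 'distortion': array([-0.06484056,  0.        ,  0.        ,  0.        ,  0.        ]), 'hand_eye': array([[-2.42130256e-04,  9.58450932e-01,  2.85257344e-01,
         7.30207813e+01],
       [ 9.99999898e-01,  1.23100110e-04,  4.35202874e-04,
         9.37886257e-01],
       [ 3.82005390e-04,  2.85257420e-01, -9.58450864e-01,
        -1.42421425e+02],
       [ 0.00000000e+00,  0.00000000e+00,  0.00000000e+00,
         1.00000000e+00]])}
```

View pics/top0.png

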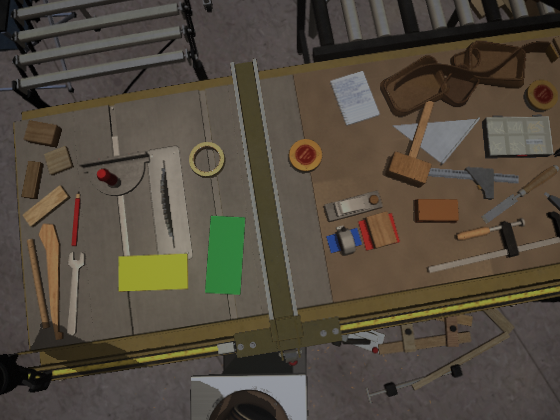

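View pics/scene0.png

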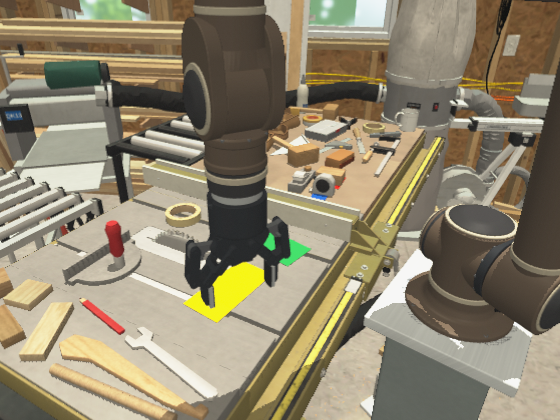

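The top view shows the yellow mat at (153,272), green mat (225,255), fence between (245,65) and (285,315), plane (353,205) with its knob to the right, tape on blue pad (345,240), and wood on red pad (380,230). The scene view agrees.

```bash
cat > h.py <<'E'
from plant import robot
import cv2,numpy as np
from scipy.spatial.transform import Rotation as Ro
def cam(c,s=None):
    m=robot.camera_model(c)
    if c=="wrist":
        s=s or robot.sense(); T=np.array(m["hand_eye"])
        R0=Ro.from_euler("xyz",s["eef_rot"],degrees=True).as_matrix()
        R=R0@T[:3,:3]; o=R0@T[:3,3]+s["tcp_pos"]
    else: R=Ro.from_euler("xyz",m["orientation"],degrees=True).as_matrix(); o=m["origin"]
    K=np.array([[m["fx"],0,m["cx"]],[0,m["fy"],m["cy"]],[0,0,1]])
    return K,np.array(m["distortion"]),R,o
def world(px,z,C):
    K,d,R,o=C
    u=cv2.undistortPoints(np.array(px,float).reshape(-1,1,2),K,d)[:,0]
    v=np.c_[u[:,0],-u[:,1],-np.ones(len(u))]@R.T
    return o+v*((z-o[2])/v[:,2])[:,None]
def pix(P,C):
    K,d,R,o=C
    p=(np.atleast_2d(P)-o)@R; p=p*[1,-1,-1]
    return cv2.projectPoints(p,np.zeros(3),np.zeros(3),K,d)[0][:,0]
def rect(mask,z,C):
    cs=cv2.findContours(mask.astype(np.uint8),cv2.RETR_EXTERNAL,cv2.CHAIN_APPROX_NONE)[0]
    c=max(cs,key=cv2.contourArea)[:,0]
    w=world(c,z,C)[:,:2].astype(np.float32)
    (cx,cy),(a,b),t=cv2.minAreaRect(w)
    if a<b: a,b,t=b,a,t+90
    t=(t+90)%180-90
    return np.round([cx,cy,a,b,t],1)   # centre, long, short, direction of long side
E
python3 - <<'E'
from h import *
robot.get_image("top");C=cam("top")
for n,z in dict(side_mat=3,saw_mat=3,wood_pad=3,tape_pad=3,block_plane=20,wood_block=41,tape_measure=60,sanding_block=37,wax_tin=33,masking_tape=25).items():
    for r in robot.regions_of("top",n)[:2]: print(n,round(r["conf"],2),np.round(r["xy"]),rect(r["mask"],z,C))
print(robot.sense()["time_s"])
E
```

```text
side_mat 0.93 [151. 273.] [437.8 266.6 202.4 101.9 -89. ]
saw_mat 0.94 [226. 258.] [482.6  60.4 221.9 105.6  -4.8]
wood_pad 0.87 [368. 233.] [ 529.2 -341.2   85.1   21.7   14.5]
tape_pad 0.64 [334. 241.] [ 509.2 -248.6   51.4   30.    14.7]
block_plane 0.65 [354. 204.] [ 611.5 -308.7  161.2   52.1  -76. ]
wood_block 0.97 [384. 229.] [ 538.8 -377.7   90.2   65.7   15.2]
tape_measure 0.83 [343. 242.] [ 510.8 -278.1   81.7   41.8   11.8]
sanding_block 0.88 [437. 210.] [ 589.4 -538.2  122.5   65.5   88.5]
wax_tin 0.89 [304. 156.] [ 760.3 -174.8  100.7   91.8   -1.5]
wax_tin 0.56 [342. 242.] [ 515.4 -281.7   80.7   43.3   17.4]
masking_tape 0.96 [212. 174.] [755.7 108.4 110.5  98.4  44. ]
0.65
```

```bash
cat >> h.py <<'E'
def to(x,y,z,yaw,p=None,yaw0=None):
    s=robot.sense(); p=s["tcp_pos"] if p is None else np.array(p,float); y0=s["eef_rot"][2] if yaw0 is None else yaw0
    a=np.radians(y0); d=np.array([x,y,z])-p
    tx=np.array([np.cos(a),np.sin(a)]); ty=np.array([np.sin(a),-np.cos(a)])
    dy=(yaw-y0+180)%360-180
    r=np.round([d[:2]@tx/400,d[:2]@ty/400,-d[2]/400,-dy/180],4); print("t",s["time_s"],"pos",np.round(s["tcp_pos"],1),"rot",np.round(s["eef_rot"],1),"->",r.tolist(),"rows",np.linalg.norm(d)/50,abs(dy)/8.59)
E
python3 - <<'E'
from h import *
to(410,85,235,85)
to(600,-307,235,14.5,[410,85,235],85)
E
```

```text
t 0.65 pos [216.8 478.1 231.3] rot [180.   -0.  155.6] -> [-0.8457, -0.6956, -0.0092, 0.3922] rows 8.76074486475373 8.219150585977106
t 0.65 pos [216.8 478.1 231.3] rot [180.   -0.  155.6] -> [-0.9349, 0.5586, -0.0, 0.3917] rows 8.712381993461948 8.20721769499418
```

{"op": "step_arm", "data": {
  "deltas": [
    [-0.846,-0.696,-0.009,0.392],
    [-0.846,-0.696,-0.009,0.392],
    [-0.846,-0.696,-0.009,0.392],
    [-0.846,-0.696,-0.009,0.392],
    [-0.846,-0.696,-0.009,0.392],
    [-0.846,-0.696,-0.009,0.392],
    [-0.846,-0.696,-0.009,0.392],
    [-0.846,-0.696,-0.009,0.392],
    [-0.846,-0.696,-0.009,0.392],
    [-0.846,-0.696,-0.009,0.392]
  ],
  "hand": 85
}}

```text
time_s: 1.65
tcp_pos: [411.5, 81.3, 234.9]
eef_rot: [180.0, 0.0, 84.6]
force: [0.5, 0.6, 0.5]
width: 85.1
finger_force: 0.0
```

{"op": "step_arm", "data": {
  "deltas": [
    [-0.935,0.559,0,0.392],
    [-0.935,0.559,0,0.392],
    [-0.935,0.559,0,0.392],
    [-0.935,0.559,0,0.392],
    [-0.935,0.559,0,0.392],
    [-0.935,0.559,0,0.392],
    [-0.935,0.559,0,0.392],
    [-0.935,0.559,0,0.392],
    [-0.935,0.559,0,0.392],
    [-0.935,0.559,0,0.392],
    [-0.935,0.559,0,0.392],
    [-0.935,0.559,0,0.392],
    [-0.935,0.559,0,0.392]
  ]
}}

```text
time_s: 2.95
tcp_pos: [600.3, -305.6, 235.8]
eef_rot: [180.0, -0.0, 14.6]
force: [-0.5, 0.6, -0.0]
width: 85.4
finger_force: 0.0
```

```bash
python3 - <<'E'
from h import *
s=robot.sense();C=cam("wrist",s)
im=robot.get_image("wrist");cv2.imwrite("pics/w1.png",im[...,::-1])
for n,z in dict(wood_pad=3,tape_pad=3,block_plane=20,wood_block=41,tape_measure=65,sanding_block=37).items():
    for r in robot.regions_of("wrist",n)[:2]: print(n,round(r["conf"],2),np.round(r["xy"]),rect(r["mask"],z,C))
to(0,0,0,0)
E
```

```text
wood_pad 0.93 [294. 238.] [ 530.8 -338.5   86.2   21.4   14.2]
wood_pad 0.34 [236. 250.] [ 503.5 -276.6  106.6   46.    11.4]
tape_pad 0.64 [261. 237.] [ 525.  -307.3   49.5   29.    14.5]
block_plane 0.94 [285. 171.] [ 613.3 -305.4  162.3   53.   -75.6]
tape_measure 0.74 [235. 250.] [ 531.  -277.2   88.2   37.7   13.3]
sanding_block 0.86 [473. 238.] [ 596.1 -532.   133.4   67.2   87.5]
t 3.3 pos [ 600.5 -306.8  235.2] rot [180.   -0.   14.5] -> [-1.2612, -1.1185, 0.5881, 0.0806] rows 14.283040737959467 1.688629499352058
```

View pics/w1.png

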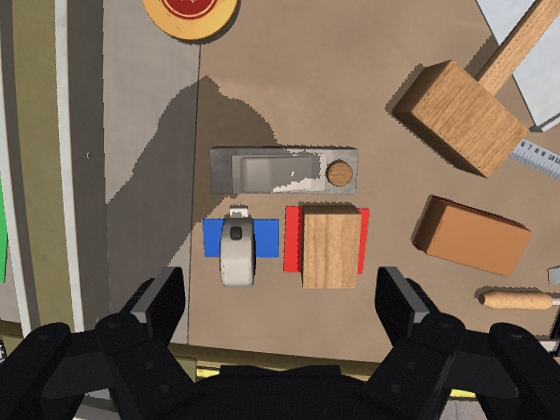

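The wrist view shows the plane at (285,171) with its knob right. The tape is at (237,248) with its hook toward the plane, and the wood is at (331,246). Both pads' long axes run left-right, across the things, so wood and tape must each be turned 90° when put back.

```bash
python3 - <<'E'
from h import *
im=cv2.imread("pics/w1.png");h=cv2.cvtColor(im,cv2.COLOR_BGR2HSV);C=cam("wrist")
roi=np.zeros(im.shape[:2],bool);roi[195:300,190:380]=1
red=roi&((h[...,0]<4)|(h[...,0]>174))&(h[...,1]>200)&(h[...,2]>110)
blue=roi&(abs(h[...,0].astype(int)-112)<12)&(h[...,1]>180)
for n,m in(("red",red),("blue",blue)):
    p=np.argwhere(m)[:,::-1]; w=world(p,3,C)[:,:2].astype(np.float32); print(n,len(p),cv2.minAreaRect(w),p.min(0),p.max(0))
print(world([[302,206],[360,206],[357,287],[304,287]],41,C).round(1))
im=robot.get_image("top");h=cv2.cvtColor(im,cv2.COLOR_RGB2HSV);C=cam("top")
for n,lo,hi in(("yellow",22,35),("green",50,80)):
    m=((h[...,0]>lo)&(h[...,0]<hi)&(h[...,1]>180)&(h[...,2]>90)).astype(np.uint8)
    m[:200]=0;m[310:]=0
    _,l,st,_=cv2.connectedComponentsWithStats(m);m=l==1+st[1:,4].argmax();print(n,rect(m,3,C))
to(0,0,0,0)
E
```

```text
red 248 ((540.416015625, -378.2913818359375), (82.84385681152344, 97.83094787597656), 12.703405380249023) [284 207] [367 272]
blue 1457 ((518.07275390625, -277.8234558105469), (48.058353424072266, 89.282958984375), 14.356285095214844) [203 219] [277 256]
[[ 585.1 -334.4   41. ]
 [ 600.6 -394.1   41. ]
 [ 507.8 -421.9   41. ]
 [ 492.8 -362.6   41. ]]Traceback (most recent call last):
  File "<stdin>", line 13, in <module>
ValueError: attempt to get argmax of an empty sequence
```

```bash
python3 - <<'E'
from h import *
to(541,-378,110,14.5)
to(541,-378,8,14.5,[541,-378,110],14.5)
E
```

```text
t 3.35 pos [ 600.4 -306.9  235.1] rot [180.   -0.   14.5] -> [-0.1883, 0.1348, 0.3128, -0.0] rows 3.113622938118372 0.0002824867515372334
t 3.35 pos [ 600.4 -306.9  235.1] rot [180.   -0.   14.5] -> [0.0, 0.0, 0.255, -0.0] rows 2.04 0.0
```

{"op": "step_arm", "data": {
  "deltas": [
    [-0.06,0.04,0.1,0],
    [-0.125,0.09,0.2,0],
    [-0.188,0.135,0.29,0],
    [-0.188,0.135,0.313,0],
    [-0.188,0.135,0.313,0],
    [-0.188,0.135,0.313,0]
  ]
}}

```text
time_s: 3.95
tcp_pos: [542.1, -378.1, 111.0]
eef_rot: [179.9, -0.1, 14.5]
force: [0.3, -0.2, 0.8]
width: 85.2
finger_force: 0.0
```

```bash
python3 - <<'E'
from h import *
s=robot.sense();C=cam("wrist",s)
im=robot.get_image("wrist");cv2.imwrite("pics/w2.png",im[...,::-1])
for n,z in dict(wood_block=41,tape_measure=70).items():
    for r in robot.regions_of("wrist",n)[:1]: print(n,round(r["conf"],2),np.round(r["xy"]),rect(r["mask"],z,C))
to(541,-378,8,14.5)
E
```

```text
wood_block 0.88 [280. 216.] [ 544.5 -378.5   92.9   63.2   14.4]
tape_measure 0.88 [132. 228.] [ 530.6 -287.1   78.2   50.9   14. ]
t 4.1 pos [ 542.8 -378.1  111.7] rot [ 1.799e+02 -1.000e-01  1.460e+01] -> [-0.0042, -0.0014, 0.2593, 0.0003] rows 2.074392383985076 0.006491313680193872
```

View pics/w2.png

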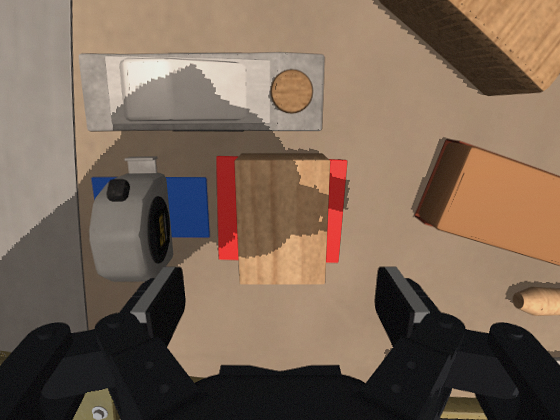

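The wrist view shows the wood midway between the fingers, columns 238–326, and the tape clear to the left. I go down and grip it.

{"op": "step_arm", "data": {
  "deltas": [
    [0,0,0.06,0],
    [0,0,0.14,0],
    [0,0,0.21,0],
    [0,0,0.255,0],
    [0,0,0.259,0],
    [0,0,0.259,0]
  ]
}}

```text
time_s: 4.7
tcp_pos: [542.0, -378.1, 7.0]
eef_rot: [180.0, -0.0, 14.5]
force: [0.5, 0.3, 0.5]
width: 85.2
finger_force: 0.0
```

{"op": "step_arm", "data": {
  "deltas": [
    [0,0,0,0],
    [0,0,0,0],
    [0,0,0,0],
    [0,0,0,0],
    [0,0,0,0],
    [0,0,0,0],
    [0,0,0,0],
    [0,0,0,0]
  ],
  "hand": 40,
  "newtons": 40
}}

```text
time_s: 5.5
tcp_pos: [542.5, -379.0, 8.3]
eef_rot: [179.8, -0.2, 14.5]
force: [0.2, 0.5, 5.9]
width: 61.2
finger_force: 45.5
```

```bash
python3 - <<'E'
from h import *
print(robot.sense()["width"],robot.sense()["finger_force"])
# mat axes
m=np.array([437.8,266.6]); v=np.radians(91); 
for k in(55,-50): print(k,m+k*np.array([np.cos(v),np.sin(v)]))
p=[542,-378,8]
to(542,-378,160,14.5)
to(470,-50,180,8,[542,-378,160],14.5)
to(437,321.6,160,1,[470,-50,180],8)
E
```

```text
61.1983546187298 45.49800932407379
55 [436.84011765 321.59162323]
-50 [438.67262032 216.60761524]
t 5.5 pos [ 542.5 -379.     8.3] rot [179.8  -0.2  14.5] -> [-0.0005, -0.0027, -0.3792, -0.0001] rows 3.0337361128913924 0.0012067811419736699
t 5.5 pos [ 542.5 -379.     8.3] rot [179.8  -0.2  14.5] -> [0.031, -0.8389, -0.05, 0.0361] rows 6.728090368001904 0.7566938300349243
t 5.5 pos [ 542.5 -379.     8.3] rot [179.8  -0.2  14.5] -> [0.0476, -0.9314, 0.05, 0.0389] rows 7.471962526672628 0.8149010477299186
```

{"op": "step_arm", "data": {
  "deltas": [
    [0,0,-0.03,0],
    [0,0,-0.08,0],
    [0,0,-0.15,0],
    [0,0,-0.23,0],
    [0,0,-0.31,0],
    [0,0,-0.36,0],
    [0,0,-0.38,0],
    [0,0,-0.38,0]
  ]
}}

```text
time_s: 6.3
tcp_pos: [541.5, -378.6, 159.6]
eef_rot: [179.9, -0.1, 14.5]
force: [0.2, 0.2, -1.9]
width: 61.0
finger_force: 44.7
```

{"op": "step_arm", "data": {
  "deltas": [
    [0.002,-0.04,-0.005,0.004],
    [0.005,-0.11,-0.01,0.006],
    [0.008,-0.2,-0.015,0.01],
    [0.012,-0.3,-0.02,0.015],
    [0.016,-0.41,-0.03,0.02],
    [0.02,-0.52,-0.04,0.024],
    [0.024,-0.63,-0.05,0.028],
    [0.028,-0.74,-0.05,0.036],
    [0.031,-0.839,-0.05,0.036]
  ]
}}

```text
time_s: 7.2
tcp_pos: [467.1, -47.8, 176.7]
eef_rot: [-179.9, 0.1, 8.0]
force: [1.0, 0.3, -1.2]
width: 61.1
finger_force: 44.7
```

{"op": "step_arm", "data": {
  "deltas": [
    [0.006,-0.11,0,0.005],
    [0.012,-0.22,0,0.01],
    [0.018,-0.33,0,0.015],
    [0.024,-0.44,0,0.02],
    [0.03,-0.55,0.01,0.025],
    [0.035,-0.66,0.02,0.03],
    [0.04,-0.77,0.03,0.039],
    [0.045,-0.86,0.04,0.039],
    [0.047,-0.91,0.05,0.039],
    [0.048,-0.931,0.05,0.039],
    [0.048,-0.931,0.05,0.039],
    [0.048,-0.931,0.05,0.039]
  ]
}}

```text
time_s: 8.4
tcp_pos: [460.5, 49.3, 163.3]
eef_rot: [-177.8, 0.1, 4.7]
force: [0.2, 0.3, -0.7]
width: 61.3
finger_force: 44.7
```

```bash
python3 - <<'E'
from h import *
s=robot.sense();C=cam("wrist",s)
im=robot.get_image("wrist");cv2.imwrite("pics/w3.png",im[...,::-1]);print(s["width"],s["finger_force"])
for n,z in dict(side_mat=3,saw_mat=3).items():
    for r in robot.regions_of("wrist",n)[:1]: print(n,round(r["conf"],2),np.round(r["xy"]),rect(r["mask"],z,C))
to(437,321.6,9,1)
E
```

```text
61.29740644573814 44.66271221637726
side_mat 0.61 [ 84. 198.] [438.1 260.3 186.  101.  -88.6]
saw_mat 0.91 [283. 112.] [529.6  58.  130.1 101.8  -4.6]
t 8.55 pos [460.5  49.5 163.3] rot [-1.778e+02  1.000e-01  4.800e+00] -> [-0.0022, -0.6829, 0.3859, 0.0209] rows 6.275014758418663 0.4370993440825042
```

View pics/w3.png

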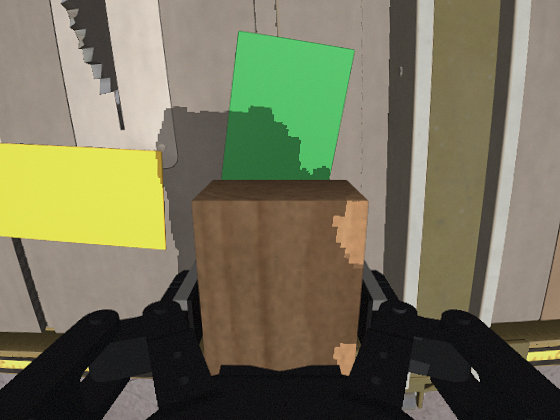

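The picture shows the wood held square over the green mat's near end. The yellow mat is at left (80,195). The arm stopped early, so I check why.

```bash
python3 - <<'E'
from h import *
s=robot.sense()
for k in("time_s","q","qvel","effort","force","moment","tcp_pos","eef_rot"): print(k,np.round(s[k],2))
im=robot.get_image("scene");cv2.imwrite("pics/s1.png",im[...,::-1])
E
```

```text
time_s 8.55
q [  4.7    1.11 -17.43  71.53   2.25 179.94]
qvel [0.06 0.06 0.26 0.21 0.02 0.05]
effort [-9.000e-02 -3.671e+01  3.535e+01  1.000e-02  1.300e-01  0.000e+00]
force [ 0.54 -0.7  -1.62]
moment [-0.09  0.    0.01]
tcp_pos [460.53  49.46 163.35]
eef_rot [-1.7775e+02  7.0000e-02  4.7500e+00]
```

View pics/s1.png

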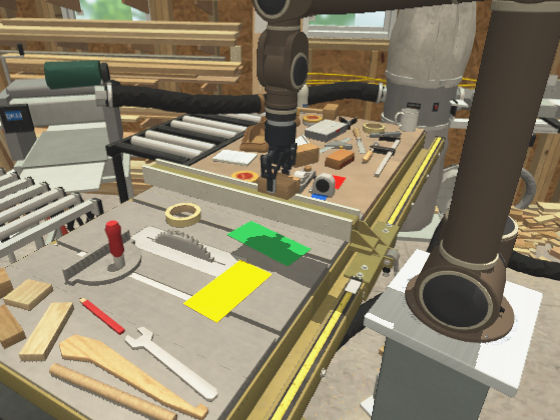

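Joint 6 is at its range end: q6 = q1 + 180 − yaw. I swing the yaw round by +176 for the same grasp.

{"op": "step_arm", "data": {
  "deltas": [
    [0,0,0,-0.03],
    [0,0,0,-0.07],
    [0,0,0,-0.11],
    [0,0,0,-0.15],
    [0,0,0,-0.19],
    [0,0,0,-0.23],
    [0,0,0,-0.27],
    [0,0,0,-0.31],
    [0,0,0,-0.35],
    [0,0,0,-0.39],
    [0,0,0,-0.43],
    [0,0,0,-0.47],
    [0,0,0,-0.47],
    [0,0,0,-0.47]
  ]
}}

```text
time_s: 10.0
tcp_pos: [460.6, 49.5, 163.4]
eef_rot: [-179.7, -2.2, 89.2]
force: [0.2, 0.7, -0.8]
width: 61.3
finger_force: 44.7
```

```bash
python3 - <<'E'
from h import *
to(437,321.6,160,181)
print(robot.sense()["q"].round(1))
E
```

```text
t 10.0 pos [460.6  49.5 163.4] rot [-179.7   -2.2   89.2] -> [0.6795, -0.0689, 0.0086, -0.5101] rows 5.463899681486448 10.689595114552564
[  4.7   1.1 -17.4  71.5   2.2  95.5]
```

{"op": "step_arm", "data": {
  "deltas": [
    [0.05,-0.005,0,-0.04],
    [0.11,-0.01,0,-0.08],
    [0.17,-0.02,0,-0.12],
    [0.23,-0.025,0,-0.16],
    [0.29,-0.03,0,-0.2],
    [0.35,-0.035,0,-0.24],
    [0.41,-0.04,0,-0.28],
    [0.47,-0.045,0,-0.32],
    [0.53,-0.05,0,-0.36],
    [0.59,-0.06,0,-0.4],
    [0.64,-0.065,0,-0.44],
    [0.68,-0.069,0,-0.48],
    [0.68,-0.069,0,-0.51],
    [0.68,-0.069,0,-0.51],
    [0.68,-0.069,0,-0.51],
    [0.68,-0.069,0,-0.51]
  ]
}}

```text
time_s: 11.6
tcp_pos: [436.2, 321.1, 174.1]
eef_rot: [177.8, -0.2, -179.0]
force: [-0.7, -0.4, -1.5]
width: 61.3
finger_force: 44.7
```

```bash
python3 - <<'E'
from h import *
to(437,321.6,9,181)
print(robot.sense()["q"].round(2))
E
```

```text
t 11.6 pos [436.2 321.1 174.1] rot [ 177.8   -0.2 -179. ] -> [-0.002, 0.0012, 0.4127, -0.0001] rows 3.301456191495619 0.0024566621629083245
[35.29  8.42 -8.06 72.44  1.97 34.33]
```

```bash
cat >> h.py <<'E'
def to(x,y,z,yaw,p=None,rot=None):
    s=robot.sense(); p=s["tcp_pos"] if p is None else np.array(p,float)
    rot=s["eef_rot"] if rot is None else np.array([180,0,rot])
    R=Ro.from_euler("xyz",rot,degrees=True).as_matrix(); d=np.array([x,y,z])-p
    dy=(yaw-rot[2]+180)%360-180
    print("t",s["time_s"],"pos",np.round(s["tcp_pos"],1),"rot",np.round(s["eef_rot"],2),"q6",np.round(s["q"][5]),"->",np.r_[R.T@d/400,-dy/180].round(4).tolist(),"rows",round(np.linalg.norm(d)/50,1),round(abs(dy)/8.59,1))
E
python3 - <<'E'
from h import *
to(437,321.6,10,181)
E
```

```text
t 11.6 pos [436.2 321.1 174.1] rot [ 177.77   -0.22 -179.02] q6 34.0 -> [-0.0036, -0.0148, 0.4099, -0.0001] rows 3.3 0.0
```

{"op": "step_arm", "data": {
  "deltas": [
    [-0.002,-0.004,0.08,0],
    [-0.003,-0.007,0.18,0],
    [-0.004,-0.01,0.28,0],
    [-0.004,-0.013,0.36,0],
    [-0.004,-0.015,0.395,0],
    [-0.004,-0.015,0.41,0],
    [-0.004,-0.015,0.41,0],
    [-0.004,-0.015,0.41,0]
  ]
}}

```text
time_s: 12.4
tcp_pos: [437.7, 322.0, 10.7]
eef_rot: [177.7, -0.2, -178.9]
force: [0.2, -0.1, -0.6]
width: 61.3
finger_force: 44.8
```

{"op": "step_arm", "data": {
  "deltas": [
    [0,0,0,0],
    [0,0,0,0],
    [0,0,0,0],
    [0,0,0,0],
    [0,0,0,0],
    [0,0,0,0]
  ],
  "hand": 80
}}

```text
time_s: 13.0
tcp_pos: [437.1, 321.9, 9.9]
eef_rot: [177.8, -0.2, -178.9]
force: [0.0, -1.2, 0.4]
width: 80.0
finger_force: 0.0
```

{"op": "step_arm", "data": {
  "deltas": [
    [0,0,-0.06,0],
    [0,0,-0.16,0],
    [0,0,-0.28,0],
    [0,0,-0.4,0],
    [0,0,-0.45,0],
    [0,0,-0.45,0]
  ]
}}

```text
time_s: 13.6
tcp_pos: [439.5, 315.9, 193.9]
eef_rot: [177.5, 0.1, -178.9]
force: [0.7, 0.2, -1.3]
width: 80.0
finger_force: 0.0
```

```bash
python3 - <<'E'
from h import *
s=robot.sense(); print(s["q"].round(2))
to(460,0,200,181)
E
```

```text
[34.62  7.87 -6.22 74.45  1.98 33.51]
t 13.6 pos [439.5 315.9 193.9] rot [ 1.7754e+02  1.2000e-01 -1.7887e+02] q6 34.0 -> [-0.0356, -0.7891, -0.049, 0.0007] rows 6.3 0.0
```

The wood is on the yellow mat. The joint limit left a commanded 2.2° tilt, so I undo it by nudging the opposite joint-6 limit while empty.

```bash
python3 - <<'E'
from h import *
to(460,60,195,349)
E
```

```text
t 13.6 pos [439.5 315.9 193.9] rot [ 1.7754e+02  1.2000e-01 -1.7887e+02] q6 34.0 -> [-0.0385, -0.6398, -0.0301, -0.9326] rows 5.1 19.5
```

{"op": "step_arm", "data": {
  "deltas": [
    [-0.004,-0.06,-0.03,-0.04],
    [-0.008,-0.12,-0.03,-0.08],
    [-0.012,-0.18,-0.03,-0.12],
    [-0.016,-0.24,-0.03,-0.16],
    [-0.02,-0.3,-0.03,-0.2],
    [-0.024,-0.36,-0.03,-0.24],
    [-0.028,-0.42,-0.03,-0.29],
    [-0.03,-0.48,-0.03,-0.34],
    [-0.034,-0.54,-0.03,-0.38],
    [-0.038,-0.6,-0.03,-0.43],
    [-0.038,-0.64,-0.03,-0.48],
    [-0.038,-0.64,-0.03,-0.53],
    [-0.038,-0.64,-0.03,-0.58],
    [-0.038,-0.64,-0.03,-0.63],
    [-0.038,-0.64,-0.03,-0.68],
    [-0.038,-0.64,-0.03,-0.73],
    [-0.038,-0.64,-0.03,-0.78],
    [-0.038,-0.64,-0.03,-0.83],
    [-0.038,-0.64,-0.03,-0.88],
    [-0.038,-0.64,-0.03,-0.932]
  ]
}}

```text
time_s: 15.6
tcp_pos: [457.6, 58.9, 190.3]
eef_rot: [-178.0, 1.0, -15.6]
force: [-0.2, 0.5, 0.2]
width: 79.7
finger_force: 0.0
```

```bash
python3 - <<'E'
from h import *
s=robot.sense(); print(s["q"].round(2))
to(460,-300,195,349)
E
```

```text
[   5.89    0.63  -14.52   74.99    2.24 -158.54]
t 15.6 pos [457.6  58.9 190.3] rot [-177.97    0.96  -15.55] q6 -159.0 -> [0.2461, 0.8617, -0.0465, -0.0253] rows 7.2 0.5
```

{"op": "step_arm", "data": {
  "deltas": [
    [0.03,0.1,0,0],
    [0.06,0.2,0,0],
    [0.09,0.3,0,0],
    [0.115,0.4,0,0],
    [0.145,0.5,-0.01,0],
    [0.17,0.6,-0.02,0],
    [0.2,0.7,-0.03,0],
    [0.23,0.8,-0.04,0],
    [0.246,0.862,-0.046,0],
    [0.246,0.862,-0.046,0],
    [0.246,0.862,-0.046,0],
    [0.246,0.862,-0.046,0]
  ]
}}

```text
time_s: 16.8
tcp_pos: [498.3, -183.1, 195.7]
eef_rot: [179.8, 1.0, -20.1]
force: [0.3, -0.3, 0.6]
width: 80.2
finger_force: 0.0
```

```bash
python3 - <<'E'
from h import *
s=robot.sense(); print(s["q"].round(2))
to(460,-300,195,349)
E
```

```text
[ -20.07    8.75   -4.94   77.26   -0.19 -179.95]
t 16.8 pos [ 498.3 -183.1  195.7] rot [179.81   0.95 -20.13] q6 -180.0 -> [0.0107, 0.3073, 0.0026, -0.0507] rows 2.5 1.1
```

Tilt is back to about 1°. Next is the tape, with yaw 194.5.

```bash
python3 - <<'E'
from h import *
to(523,-278.5,170,194.5)
E
```

```text
t 16.8 pos [ 498.3 -183.1  195.7] rot [179.81   0.95 -20.13] q6 -180.0 -> [0.1411, 0.2024, 0.0626, 0.8076] rows 2.0 16.9
```

{"op": "step_arm", "data": {
  "deltas": [
    [0.02,0.03,0.01,0.04],
    [0.04,0.06,0.02,0.08],
    [0.07,0.1,0.03,0.13],
    [0.1,0.15,0.04,0.18],
    [0.14,0.2,0.06,0.23],
    [0.141,0.202,0.062,0.28],
    [0.141,0.202,0.062,0.33],
    [0.141,0.202,0.062,0.38],
    [0.141,0.202,0.062,0.43],
    [0.141,0.202,0.062,0.48],
    [0.141,0.202,0.062,0.53],
    [0.141,0.202,0.062,0.58],
    [0.141,0.202,0.062,0.63],
    [0.141,0.202,0.062,0.68],
    [0.141,0.202,0.062,0.73],
    [0.141,0.202,0.062,0.78],
    [0.141,0.202,0.062,0.808],
    [0.141,0.202,0.062,0.808],
    [0.141,0.202,0.062,0.808]
  ]
}}

```text
time_s: 18.7
tcp_pos: [522.6, -278.4, 170.4]
eef_rot: [179.6, -0.9, -165.6]
force: [0.2, 0.4, -0.9]
width: 80.3
finger_force: 0.0
```

```bash
python3 - <<'E'
from h import *
s=robot.sense();C=cam("wrist",s)
im=robot.get_image("wrist");cv2.imwrite("pics/w4.png",im[...,::-1])
for n,z in dict(tape_measure=70,block_plane=20).items():
    for r in robot.regions_of("wrist",n)[:1]: print(n,round(r["conf"],2),np.round(r["xy"]),rect(r["mask"],z,C))
h=cv2.cvtColor(im,cv2.COLOR_RGB2HSV)
for n,m in(("red",((h[...,0]<4)|(h[...,0]>174))&(h[...,1]>200)&(h[...,2]>90)),("blue",(abs(h[...,0].astype(int)-112)<12)&(h[...,1]>180))):
    _,l,st,_=cv2.connectedComponentsWithStats(m.astype(np.uint8)); m=np.isin(l,[i for i in range(1,len(st)) if st[i,4]>150])
    p=np.argwhere(m)[:,::-1]; w=world(p,3,C)[:,:2].astype(np.float32); print(n,len(p),cv2.minAreaRect(w),p.min(0),p.max(0))
to(523,-278.5,25,194.5)
E
```

```text
tape_measure 0.9 [278. 189.] [ 507.6 -281.8   72.8   35.    14.4]
block_plane 0.76 [245. 273.] [ 614.8 -305.3  160.2   68.7  -76.9]Traceback (most recent call last):
  File "<stdin>", line 9, in <module>
  File "h.py", line 15, in world
    u=cv2.undistortPoints(np.array(px,float).reshape(-1,1,2),K,d)[:,0]
      ~~~~~~~~~~~~~~~~~~~^^^^^^^^^^^^^^^^^^^^^^^^^^^^^^^^^^^^^^^^
cv2.error: OpenCV(4.12.0) /io/opencv/modules/calib3d/src/undistort.dispatch.cpp:347: error: (-215:Assertion failed) CV_IS_MAT(_src) && CV_IS_MAT(_dst) && (_src->rows == 1 || _src->cols == 1) && (_dst->rows == 1 || _dst->cols == 1) && _src->cols + _src->rows - 1 == _dst->rows + _dst->cols - 1 && (CV_MAT_TYPE(_src->type) == CV_32FC2 || CV_MAT_TYPE(_src->type) == CV_64FC2) && (CV_MAT_TYPE(_dst->type) == CV_32FC2 || CV_MAT_TYPE(_dst->type) == CV_64FC2) in function 'cvUndistortPointsInternal'
```

View pics/w4.png

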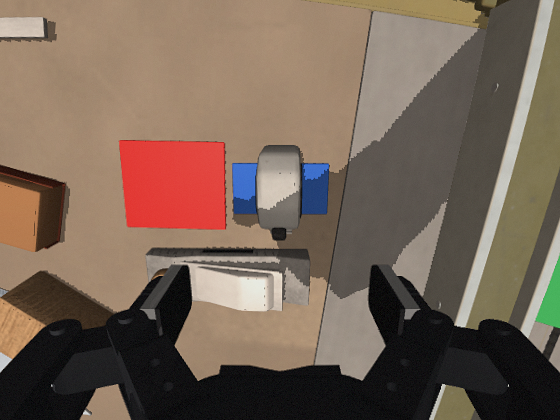

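The wrist view shows the empty red pad (173,185), and the tape on the blue pad at (280,187), midway between the fingers and lined up.

```bash
python3 - <<'E'
from h import *
s=robot.sense();C=cam("wrist",s)
for n in("wood_pad","tape_pad"):
    for r in robot.regions_of("wrist",n)[:1]: print(n,round(r["conf"],2),np.round(r["xy"]),rect(r["mask"],3,C))
# blue pad corners by eye: left pair and right pair
print(world([[232,164],[328,164],[328,214],[234,214]],3,C)[:,:2].round(1),world([[232,164],[328,164],[328,214],[234,214]],3,C).mean(0))
to(518,-279.5,25,194.5)
E
```

```text
wood_pad 0.82 [173. 183.] [ 539.1 -377.7  100.8   86.9  -77.1]
tape_pad 0.82 [305. 187.] [ 508.3 -245.2   51.1   26.7   15.4]
[[ 505.1 -327.3]
 [ 482.6 -239.6]
 [ 529.7 -225.6]
 [ 552.5 -314.9]] [ 517.47202635 -276.84914239    3.        ]
t 18.95 pos [ 522.6 -278.6  170.3] rot [ 179.63   -0.89 -165.57] q6 -42.0 -> [0.006, -0.0016, 0.3633, -0.0004] rows 2.9 0.0
```

{"op": "step_arm", "data": {
  "deltas": [
    [0.003,-0.001,0.07,0],
    [0.006,-0.002,0.17,0],
    [0.006,-0.002,0.26,0],
    [0.006,-0.002,0.33,0],
    [0.006,-0.002,0.355,0],
    [0.006,-0.002,0.363,0],
    [0.006,-0.002,0.363,0]
  ]
}}

```text
time_s: 19.65
tcp_pos: [518.6, -280.0, 26.0]
eef_rot: [179.7, -0.8, -165.6]
force: [0.2, 0.5, -0.1]
width: 80.2
finger_force: 0.0
```

{"op": "step_arm", "data": {
  "deltas": [
    [0,0,0,0],
    [0,0,0,0],
    [0,0,0,0],
    [0,0,0,0],
    [0,0,0,0],
    [0,0,0,0],
    [0,0,0,0],
    [0,0,0,0],
    [0,0,0,0],
    [0,0,0,0]
  ],
  "hand": 20,
  "newtons": 50
}}

```text
time_s: 20.65
tcp_pos: [518.7, -279.7, 26.2]
eef_rot: [179.7, -0.8, -165.6]
force: [-0.7, 1.7, 6.1]
width: 33.6
finger_force: 50.6
```

{"op": "step_arm", "data": {
  "deltas": [
    [0,0,-0.03,0],
    [0,0,-0.09,0],
    [0,0,-0.17,0],
    [0,0,-0.26,0],
    [0,0,-0.35,0],
    [0,0,-0.41,0],
    [0,0,-0.42,0],
    [0,0,-0.42,0]
  ]
}}

```text
time_s: 21.45
tcp_pos: [521.0, -280.3, 193.2]
eef_rot: [179.7, -0.9, -165.6]
force: [0.2, -1.1, -4.4]
width: 33.5
finger_force: 50.3
```

```bash
python3 - <<'E'
from h import *
to(470,-40,195,188)
to(438.7,216.6,170,181,[470,-40,195],188)
E
```

```text
t 21.45 pos [ 521.  -280.3  193.2] rot [ 179.66   -0.87 -165.61] q6 -42.0 -> [-0.0258, 0.6136, -0.0012, 0.0355] rows 4.9 0.7
t 21.45 pos [ 521.  -280.3  193.2] rot [ 179.66   -0.87 -165.61] q6 -42.0 -> [-0.0118, 0.6461, 0.0625, 0.0389] rows 5.2 0.8
```

{"op": "step_arm", "data": {
  "deltas": [
    [-0.002,0.03,0,0.003],
    [-0.005,0.09,0,0.008],
    [-0.008,0.17,0,0.012],
    [-0.012,0.26,0,0.017],
    [-0.015,0.36,0,0.022],
    [-0.019,0.46,0,0.028],
    [-0.023,0.56,0,0.035],
    [-0.026,0.614,-0.001,0.036]
  ]
}}

```text
time_s: 22.25
tcp_pos: [467.3, -36.7, 193.0]
eef_rot: [179.6, -1.1, -172.0]
force: [1.5, 0.0, -3.3]
width: 33.5
finger_force: 50.5
```

{"op": "step_arm", "data": {
  "deltas": [
    [-0.002,0.08,0,0.006],
    [-0.004,0.18,0,0.012],
    [-0.006,0.28,0,0.018],
    [-0.008,0.38,0.01,0.024],
    [-0.01,0.48,0.02,0.03],
    [-0.011,0.56,0.04,0.036],
    [-0.012,0.62,0.06,0.039],
    [-0.012,0.646,0.0625,0.039],
    [-0.012,0.646,0.0625,0.039],
    [-0.012,0.646,0.0625,0.039],
    [-0.012,0.646,0.0625,0.039]
  ]
}}

```text
time_s: 23.35
tcp_pos: [438.8, 216.0, 171.1]
eef_rot: [179.9, -0.9, -179.2]
force: [1.0, -0.4, -3.1]
width: 33.4
finger_force: 50.7
```

```bash
python3 - <<'E'
from h import *
s=robot.sense();C=cam("wrist",s)
im=robot.get_image("wrist");cv2.imwrite("pics/w5.png",im[...,::-1])
for n,z in dict(wood_block=41,side_mat=3,saw_mat=3).items():
    for r in robot.regions_of("wrist",n)[:1]: print(n,round(r["conf"],2),np.round(r["xy"]),rect(r["mask"],z,C))
to(435.7,216.6,28,181)
E
```

```text
wood_block 0.56 [398. 203.] [436.4 319.   93.8  72.8   1.2]
side_mat 0.86 [322. 169.] [437.1 267.7 199.2 100.5 -89.2]
saw_mat 0.62 [122. 217.] [483.8  62.1 221.  102.3  -4.4]
t 23.55 pos [439.1 216.3 171.4] rot [ 179.84   -0.92 -179.19] q6 25.0 -> [0.0027, -0.0001, 0.3585, -0.0011] rows 2.9 0.0
```

View pics/w5.png

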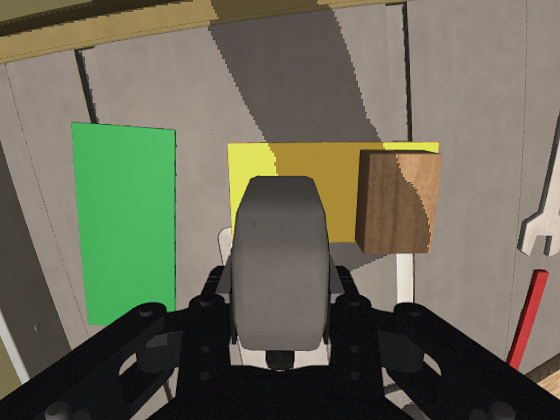

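The wrist view shows the wood on the yellow mat (400,200) and the held tape over its right half with room between. The green mat is whole at (123,222).

{"op": "step_arm", "data": {
  "deltas": [
    [0.001,0,0.06,0],
    [0.002,0,0.16,0],
    [0.003,0,0.25,0],
    [0.003,0,0.31,0],
    [0.003,0,0.345,0],
    [0.003,0,0.359,0],
    [0.003,0,0.361,0],
    [0.003,0,0.361,0]
  ]
}}

```text
time_s: 24.35
tcp_pos: [435.9, 217.4, 27.4]
eef_rot: [179.8, -0.9, -179.1]
force: [-0.3, 0.5, -3.4]
width: 33.3
finger_force: 50.8
```

{"op": "step_arm", "data": {
  "deltas": [
    [0,0,0,0],
    [0,0,0,0],
    [0,0,0,0],
    [0,0,0,0],
    [0,0,0,0],
    [0,0,0,0]
  ],
  "hand": 58
}}

```text
time_s: 24.95
tcp_pos: [435.2, 217.3, 26.8]
eef_rot: [179.8, -0.9, -179.1]
force: [-0.1, -0.5, -0.5]
width: 57.7
finger_force: 0.0
```

{"op": "step_arm", "data": {
  "deltas": [
    [0,0,-0.05,0],
    [0,0,-0.13,0],
    [0,0,-0.23,0],
    [0,0,-0.34,0],
    [0,0,-0.4,0],
    [0,0,-0.42,0],
    [0,0,-0.42,0]
  ]
}}

```text
time_s: 25.65
tcp_pos: [438.4, 217.2, 195.3]
eef_rot: [179.8, -0.9, -179.1]
force: [-0.1, -0.1, -0.3]
width: 57.9
finger_force: 0.0
```

```bash
python3 - <<'E'
from h import *
# plane: top (611.5,-308.7), wrist (613.3,-305.4); yaw long -76
to(500,-70,190,140)
to(613,-306,130,104.3,[500,-70,190],140)
E
```

```text
t 25.65 pos [438.4 217.2 195.3] rot [ 179.8    -0.85 -179.11] q6 25.0 -> [-0.1429, -0.7203, 0.0087, 0.2272] rows 5.9 4.8
t 25.65 pos [438.4 217.2 195.3] rot [ 179.8    -0.85 -179.11] q6 25.0 -> [-0.5957, -0.2704, 0.15, 0.1983] rows 5.4 4.2
```

{"op": "step_arm", "data": {
  "deltas": [
    [-0.02,-0.11,0,0.04],
    [-0.04,-0.22,0,0.08],
    [-0.065,-0.33,0,0.12],
    [-0.09,-0.44,0.005,0.15],
    [-0.11,-0.55,0.007,0.18],
    [-0.13,-0.65,0.009,0.21],
    [-0.143,-0.72,0.009,0.227],
    [-0.143,-0.72,0.009,0.227]
  ],
  "hand": 84
}}

```text
time_s: 26.45
tcp_pos: [498.9, -73.0, 186.7]
eef_rot: [-179.3, -1.0, 139.7]
force: [-0.1, 0.7, -0.0]
width: 84.0
finger_force: 0.0
```

{"op": "step_arm", "data": {
  "deltas": [
    [-0.1,-0.045,0.01,0.03],
    [-0.2,-0.09,0.03,0.07],
    [-0.3,-0.135,0.05,0.11],
    [-0.4,-0.18,0.08,0.15],
    [-0.5,-0.23,0.11,0.18],
    [-0.57,-0.26,0.14,0.198],
    [-0.596,-0.27,0.15,0.198],
    [-0.596,-0.27,0.15,0.198],
    [-0.596,-0.27,0.15,0.198]
  ]
}}

```text
time_s: 27.35
tcp_pos: [611.4, -304.4, 126.5]
eef_rot: [-179.1, -0.5, 104.5]
force: [0.1, 0.5, 0.4]
width: 83.8
finger_force: 0.0
```

```bash
python3 - <<'E'
from h import *
s=robot.sense();C=cam("wrist",s)
im=robot.get_image("wrist");cv2.imwrite("pics/w6.png",im[...,::-1])
for n,z in dict(block_plane=20).items():
    for r in robot.regions_of("wrist",n)[:1]: print(n,round(r["conf"],2),np.round(r["xy"]),rect(r["mask"],z,C))
to(613,-306,-2,104.3)
E
```

```text
block_plane 0.76 [284. 202.] [ 613.3 -306.5  160.8   51.2  -76.2]
t 27.45 pos [ 611.7 -304.3  127.8] rot [-179.14   -0.37  104.5 ] q6 49.0 -> [-0.0069, 0.0069, 0.3244, 0.0011] rows 2.6 0.0
```

View pics/w6.png

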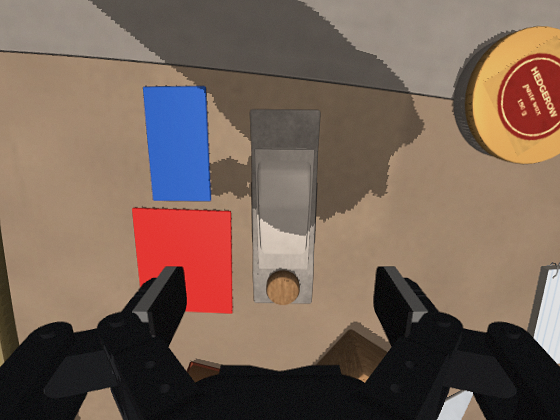

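The plane is square between the fingers (284,202), knob toward the camera. Both pads are in full view, red (183,260) and blue (178,143).

```bash
python3 - <<'E'
from h import *
C=cam("wrist")
for n in("wood_pad","tape_pad"):
    for r in robot.regions_of("wrist",n)[:1]: print(n,round(r["conf"],2),rect(r["mask"],3,C))
to(613,-306,-2,104)
E
```

```text
wood_pad 0.77 [ 540.5 -378.3  100.4   86.6  -77.4]
tape_pad 0.91 [ 517.7 -277.3   92.    50.4  -76.2]
t 27.55 pos [ 611.9 -304.7  128.2] rot [-179.18   -0.33  104.49] q6 49.0 -> [-0.0058, 0.0065, 0.3253, 0.0027] rows 2.6 0.1
```

{"op": "step_arm", "data": {
  "deltas": [
    [-0.003,0.003,0.06,0.002],
    [-0.007,0.007,0.15,0.002],
    [-0.007,0.007,0.23,0.002],
    [-0.007,0.007,0.29,0.002],
    [-0.007,0.007,0.315,0.002],
    [-0.007,0.007,0.324,0.002],
    [-0.007,0.007,0.324,0.002]
  ]
}}

```text
time_s: 28.25
tcp_pos: [613.6, -307.6, -1.7]
eef_rot: [-179.2, -0.3, 104.0]
force: [0.7, -0.0, 0.5]
width: 83.9
finger_force: 0.0
```

{"op": "step_arm", "data": {
  "deltas": [
    [0,0,0,0],
    [0,0,0,0],
    [0,0,0,0],
    [0,0,0,0],
    [0,0,0,0],
    [0,0,0,0],
    [0,0,0,0],
    [0,0,0,0],
    [0,0,0,0],
    [0,0,0,0]
  ],
  "hand": 30,
  "newtons": 90
}}

```text
time_s: 29.25
tcp_pos: [613.8, -308.3, -0.8]
eef_rot: [-179.2, -0.3, 104.0]
force: [-2.2, -0.1, 6.5]
width: 48.2
finger_force: 95.0
```

{"op": "step_arm", "data": {
  "deltas": [
    [0,0,-0.02,0],
    [0,0,-0.06,0],
    [0,0,-0.12,0],
    [0,0,-0.2,0],
    [0,0,-0.29,0],
    [0,0,-0.37,0],
    [0,0,-0.41,0],
    [0,0,-0.42,0],
    [0,0,-0.42,0]
  ]
}}

```text
time_s: 30.15
tcp_pos: [615.8, -308.0, 164.9]
eef_rot: [-179.1, -0.4, 104.0]
force: [0.1, -0.3, -6.0]
width: 47.6
finger_force: 94.1
```

```bash
python3 - <<'E'
from h import *
s=robot.sense();print(s["width"],s["force"],s["q"].round(1))
to(555,-130,170,140)
to(483.5,61.5,150,175.5,[555,-130,170],140)
E
```

```text
47.59443313695212 [ 0.10512347 -0.28435359 -5.96617518] [-26.4  26.6  15.3  79.6  -0.3  49.5]
t 30.15 pos [ 615.8 -308.   164.9] rot [-179.1    -0.38  104.03] q6 50.0 -> [0.4686, -0.0398, -0.0089, -0.1999] rows 3.8 4.2
t 30.15 pos [ 615.8 -308.   164.9] rot [-179.1    -0.38  104.03] q6 50.0 -> [0.4447, 0.2518, 0.05, -0.1972] rows 4.1 4.1
```

{"op": "step_arm", "data": {
  "deltas": [
    [0.02,-0.002,0,-0.01],
    [0.06,-0.005,0,-0.03],
    [0.12,-0.01,-0.003,-0.055],
    [0.19,-0.015,-0.005,-0.085],
    [0.26,-0.02,-0.007,-0.115],
    [0.33,-0.03,-0.009,-0.145],
    [0.4,-0.035,-0.009,-0.175],
    [0.469,-0.04,-0.009,-0.2]
  ]
}}

```text
time_s: 30.95
tcp_pos: [553.1, -128.2, 168.5]
eef_rot: [-179.4, -1.0, 140.3]
force: [-0.6, 0.3, -5.9]
width: 48.1
finger_force: 93.9
```

{"op": "step_arm", "data": {
  "deltas": [
    [0.06,0.035,0,-0.025],
    [0.12,0.07,0,-0.055],
    [0.19,0.105,0,-0.085],
    [0.26,0.145,0.01,-0.115],
    [0.33,0.185,0.02,-0.145],
    [0.39,0.22,0.03,-0.17],
    [0.43,0.24,0.045,-0.19],
    [0.445,0.252,0.05,-0.197],
    [0.445,0.252,0.05,-0.197],
    [0.445,0.252,0.05,-0.197],
    [0.445,0.252,0.05,-0.197]
  ]
}}

```text
time_s: 32.05
tcp_pos: [483.3, 61.0, 151.9]
eef_rot: [180.0, -1.0, 175.4]
force: [0.2, 0.6, -4.5]
width: 48.0
finger_force: 94.0
```

```bash
python3 - <<'E'
from h import *
s=robot.sense();C=cam("wrist",s)
im=robot.get_image("wrist");cv2.imwrite("pics/w7.png",im[...,::-1])
print(s["width"])
to(483.5,61.5,4,175.5)
E
```

```text
47.99627104826685
t 32.1 pos [483.3  61.  152. ] rot [179.95  -0.95 175.4 ] q6 12.0 -> [-0.0064, 0.0009, 0.3699, -0.0006] rows 3.0 0.0
```

View pics/w7.png

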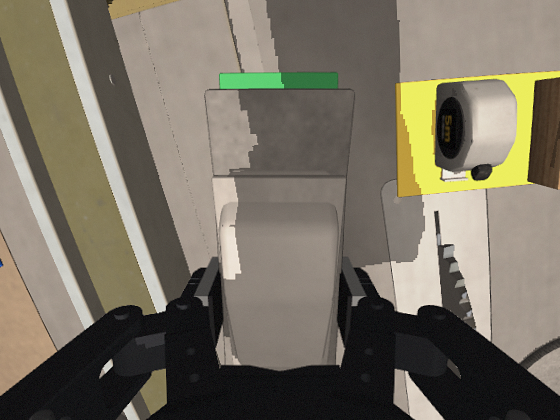

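The plane is held level over the green mat. The tape stands on the yellow mat (475,125) beside the wood. I lower the plane.

{"op": "step_arm", "data": {
  "deltas": [
    [-0.004,0.001,0.05,0],
    [-0.007,0.001,0.13,0],
    [-0.009,0.001,0.22,0],
    [-0.01,0.001,0.3,0],
    [-0.01,0.001,0.345,0],
    [-0.01,0.001,0.362,0],
    [-0.01,0.001,0.37,0],
    [-0.01,0.001,0.371,0],
    [-0.01,0.001,0.371,0]
  ]
}}

```text
time_s: 33.0
tcp_pos: [485.6, 62.2, 4.7]
eef_rot: [179.9, -0.8, 175.5]
force: [0.4, -0.4, -5.1]
width: 48.1
finger_force: 94.0
```

{"op": "step_arm", "data": {
  "deltas": [
    [0,0,0,0],
    [0,0,0,0],
    [0,0,0,0],
    [0,0,0,0],
    [0,0,0,0],
    [0,0,0,0],
    [0,0,0,0]
  ],
  "hand": 80
}}

```text
time_s: 33.7
tcp_pos: [484.5, 62.2, 3.5]
eef_rot: [179.9, -1.0, 175.5]
force: [-0.5, 0.4, -0.1]
width: 79.7
finger_force: 0.0
```

{"op": "step_arm", "data": {
  "deltas": [
    [0,0,-0.05,0],
    [0,0,-0.14,0],
    [0,0,-0.25,0],
    [0,0,-0.36,0],
    [0,0,-0.44,0],
    [0,0,-0.48,0],
    [0,0,-0.48,0],
    [0,0,-0.48,0]
  ]
}}

```text
time_s: 34.5
tcp_pos: [487.6, 61.7, 194.8]
eef_rot: [179.9, -1.0, 175.5]
force: [-0.8, 0.4, -1.2]
width: 79.9
finger_force: 0.0
```

```bash
python3 - <<'E'
from h import *
s=robot.sense();C=cam("wrist",s)
robot.get_image("wrist")
im=robot.get_image("wrist");cv2.imwrite("pics/w8.png",im[...,::-1])
T=robot.get_image("top");CT=cam("top")
for c,CC in(("wrist",C),("top",CT)):
  for n,z in dict(block_plane=15,saw_mat=3,wood_block=41,tape_measure=60).items():
    for r in robot.regions_of(c,n)[:1]: print(c,n,round(r["conf"],2),np.round(r["xy"]),rect(r["mask"],z,CC))
to(437,319.5,150,181)
E
```

```text
wrist block_plane 0.97 [281. 186.] [486.8  63.1 163.4  52.8  -4.5]
wrist saw_mat 0.7 [252. 163.] [484.3  61.2 219.4 101.   -4.3]
wrist wood_block 0.62 [530. 129.] [441.1 296.5  92.8  61.2   4.9]
wrist tape_measure 0.63 [446. 120.] [432.1 208.7  71.4  55.9   0.9]
top block_plane 0.87 [226. 260.] [446.   66.3  83.6  50.1  -5.6]
top saw_mat 0.72 [233. 267.] [483.1  59.9 220.6 100.2  -4.3]
top wood_block 0.95 [129. 276.] [439.2 328.9  91.1  51.   11.2]
t 35.05 pos [487.7  61.7 195.3] rot [179.94  -0.98 175.49] q6 12.0 -> [0.175, 0.6324, 0.1169, -0.0306] rows 5.3 0.6
```

View pics/w8.png

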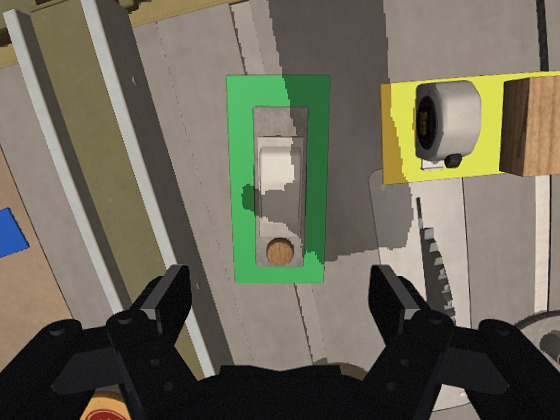

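The plane sits centred and aligned on the green mat (280,187). Next is the wood.

{"op": "step_arm", "data": {
  "deltas": [
    [0.02,0.09,0.01,-0.005],
    [0.05,0.19,0.03,-0.01],
    [0.08,0.3,0.05,-0.015],
    [0.11,0.41,0.08,-0.02],
    [0.14,0.52,0.1,-0.025],
    [0.17,0.6,0.115,-0.031],
    [0.175,0.632,0.117,-0.031],
    [0.175,0.632,0.117,-0.031],
    [0.175,0.632,0.117,-0.031]
  ],
  "hand": 84
}}

```text
time_s: 35.95
tcp_pos: [437.4, 318.7, 150.4]
eef_rot: [179.9, -0.9, -179.0]
force: [-0.4, 0.7, 0.8]
width: 84.1
finger_force: 0.0
```

```bash
python3 - <<'E'
from h import *
s=robot.sense();C=cam("wrist",s)
im=robot.get_image("wrist")
for n,z in dict(wood_block=41,tape_measure=70).items():
    for r in robot.regions_of("wrist",n)[:1]: print(n,round(r["conf"],2),np.round(r["xy"]),rect(r["mask"],z,C))
to(437,320.5,9,181)
E
```

```text
wood_block 0.97 [284. 207.] [436.6 322.8  93.9  61.9   1. ]
tape_measure 0.64 [148. 196.] [424.1 226.9  73.8  54.9   3.1]
t 36.1 pos [437.7 318.1 150.6] rot [ 179.84   -0.91 -179.05] q6 35.0 -> [-0.004, 0.005, 0.354, -0.0003] rows 2.8 0.0
```

{"op": "step_arm", "data": {
  "deltas": [
    [-0.002,0.004,0.06,0],
    [-0.005,0.009,0.15,0],
    [-0.006,0.009,0.24,0],
    [-0.006,0.009,0.31,0],
    [-0.006,0.009,0.345,0],
    [-0.006,0.009,0.354,0],
    [-0.006,0.009,0.354,0]
  ]
}}

```text
time_s: 36.8
tcp_pos: [437.4, 322.5, 8.6]
eef_rot: [179.9, -1.0, -179.0]
force: [-0.0, -0.2, 0.4]
width: 83.9
finger_force: 0.0
```

{"op": "step_arm", "data": {
  "deltas": [
    [0,0,0,0],
    [0,0,0,0],
    [0,0,0,0],
    [0,0,0,0],
    [0,0,0,0],
    [0,0,0,0],
    [0,0,0,0],
    [0,0,0,0]
  ],
  "hand": 40,
  "newtons": 40
}}

```text
time_s: 37.6
tcp_pos: [438.1, 323.8, 10.1]
eef_rot: [179.8, -0.8, -178.9]
force: [0.2, -1.5, 6.2]
width: 61.3
finger_force: 45.1
```

{"op": "step_arm", "data": {
  "deltas": [
    [0,0,-0.03,0],
    [0,0,-0.09,0],
    [0,0,-0.18,0],
    [0,0,-0.28,0],
    [0,0,-0.38,0],
    [0,0,-0.45,0],
    [0,0,-0.46,0],
    [0,0,-0.46,0]
  ]
}}

```text
time_s: 38.4
tcp_pos: [440.4, 323.1, 193.3]
eef_rot: [179.8, -0.9, -178.9]
force: [0.0, 0.5, -1.2]
width: 61.4
finger_force: 44.3
```

```bash
python3 - <<'E'
from h import *
print(robot.sense()["width"])
to(490,-20,195,142)
to(540,-378,160,103,[490,-20,195],142)
E
```

```text
61.41945686003965
t 38.4 pos [440.4 323.1 193.3] rot [ 179.78   -0.87 -178.93] q6 35.0 -> [-0.1079, -0.86, -0.0091, 0.2171] rows 6.9 4.5
t 38.4 pos [440.4 323.1 193.3] rot [ 179.78   -0.87 -178.93] q6 35.0 -> [-0.6495, -0.6283, 0.0875, 0.2167] rows 7.3 4.5
```

{"op": "step_arm", "data": {
  "deltas": [
    [-0.005,-0.04,0,0.01],
    [-0.015,-0.12,0,0.03],
    [-0.03,-0.22,0,0.055],
    [-0.04,-0.32,0,0.08],
    [-0.055,-0.43,0,0.11],
    [-0.07,-0.54,0,0.14],
    [-0.08,-0.65,-0.005,0.17],
    [-0.095,-0.76,-0.009,0.195],
    [-0.108,-0.86,-0.009,0.217]
  ]
}}

```text
time_s: 39.3
tcp_pos: [488.3, -22.9, 192.7]
eef_rot: [-179.4, -1.0, 141.7]
force: [-0.1, 0.7, -2.0]
width: 61.5
finger_force: 44.1
```

{"op": "step_arm", "data": {
  "deltas": [
    [-0.08,-0.075,0,0.03],
    [-0.16,-0.15,0,0.055],
    [-0.24,-0.23,0,0.08],
    [-0.32,-0.31,0.01,0.11],
    [-0.4,-0.39,0.02,0.14],
    [-0.48,-0.47,0.04,0.165],
    [-0.56,-0.54,0.06,0.19],
    [-0.62,-0.6,0.08,0.21],
    [-0.645,-0.625,0.087,0.217],
    [-0.65,-0.628,0.087,0.217],
    [-0.65,-0.628,0.087,0.217],
    [-0.65,-0.628,0.087,0.217]
  ]
}}

```text
time_s: 40.5
tcp_pos: [539.3, -376.9, 158.2]
eef_rot: [-179.1, -0.4, 103.0]
force: [0.1, -0.3, -1.0]
width: 61.5
finger_force: 44.1
```

```bash
python3 - <<'E'
from h import *
s=robot.sense();C=cam("wrist",s)
to(540,-378,11.5,103)
E
```

```text
t 40.5 pos [ 539.3 -376.9  158.2] rot [-179.1    -0.38  103.03] q6 42.0 -> [-0.0054, 0.0069, 0.3668, 0.0001] rows 2.9 0.0
```

{"op": "step_arm", "data": {
  "deltas": [
    [-0.002,0.002,0.06,0],
    [-0.004,0.005,0.15,0],
    [-0.005,0.007,0.24,0],
    [-0.005,0.007,0.31,0],
    [-0.005,0.007,0.345,0],
    [-0.005,0.007,0.36,0],
    [-0.005,0.007,0.367,0],
    [-0.005,0.007,0.367,0]
  ]
}}

```text
time_s: 41.3
tcp_pos: [541.0, -379.4, 12.5]
eef_rot: [-179.2, -0.3, 103.0]
force: [0.2, 0.6, -0.8]
width: 61.7
finger_force: 44.2
```

{"op": "step_arm", "data": {
  "deltas": [
    [0,0,0,0],
    [0,0,0,0],
    [0,0,0,0],
    [0,0,0,0],
    [0,0,0,0],
    [0,0,0,0]
  ],
  "hand": 82
}}

```text
time_s: 41.9
tcp_pos: [540.2, -379.2, 11.1]
eef_rot: [-179.1, -0.3, 102.9]
force: [0.3, 0.2, 1.2]
width: 82.0
finger_force: 0.0
```

{"op": "step_arm", "data": {
  "deltas": [
    [0,0,-0.05,0],
    [0,0,-0.14,0],
    [0,0,-0.25,0],
    [0,0,-0.36,0],
    [0,0,-0.44,0],
    [0,0,-0.46,0],
    [0,0,-0.46,0],
    [0,0,-0.46,0]
  ]
}}

```text
time_s: 42.7
tcp_pos: [542.8, -379.3, 193.5]
eef_rot: [-179.0, -0.4, 102.9]
force: [0.2, 0.9, -0.6]
width: 81.7
finger_force: 0.0
```

```bash
python3 - <<'E'
from h import *
s=robot.sense();C=cam("wrist",s)
im=robot.get_image("wrist");cv2.imwrite("pics/w9.png",im[...,::-1])
for n,z in dict(wood_block=41,wood_pad=3,tape_pad=3).items():
    for r in robot.regions_of("wrist",n)[:1]: print(n,round(r["conf"],2),np.round(r["xy"]),rect(r["mask"],z,C))
to(490,-20,195,142)
to(436,217,160,181,[490,-20,195],142)
E
```

```text
wood_block 0.73 [280. 194.] [ 541.2 -377.6   91.7   62.3  -76.7]
wood_pad 0.93 [270. 147.] [ 539.8 -378.1  101.1   88.   -77. ]
tape_pad 0.86 [280.  80.] [ 516.9 -278.    92.2   51.   -76.1]
t 42.9 pos [ 542.6 -379.2  193.2] rot [-178.99   -0.48  102.94] q6 42.0 -> [0.9047, 0.073, 0.0018, -0.217] rows 7.3 4.5
t 42.9 pos [ 542.6 -379.2  193.2] rot [-178.99   -0.48  102.94] q6 42.0 -> [0.4712, 0.3838, 0.0875, -0.2167] rows 4.9 4.5
```

View pics/w9.png

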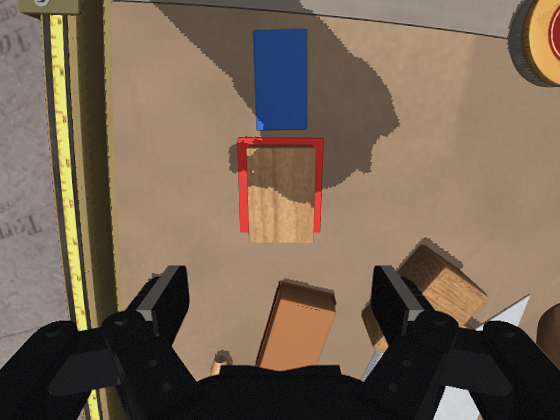

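The wood lies centred along the red pad (280,194), and the blue pad is free (281,80). Next is the tape.

{"op": "step_arm", "data": {
  "deltas": [
    [0.1,0.008,0,-0.025],
    [0.2,0.016,0,-0.05],
    [0.31,0.025,0,-0.075],
    [0.42,0.034,0,-0.1],
    [0.53,0.043,0,-0.125],
    [0.64,0.052,0,-0.15],
    [0.75,0.06,0,-0.175],
    [0.85,0.07,0.002,-0.2],
    [0.905,0.073,0.002,-0.217]
  ],
  "hand": 58
}}

```text
time_s: 43.8
tcp_pos: [489.4, -17.7, 195.4]
eef_rot: [-179.5, -0.9, 142.3]
force: [0.6, -0.2, 0.2]
width: 58.2
finger_force: 0.0
```

{"op": "step_arm", "data": {
  "deltas": [
    [0.08,0.06,0,-0.03],
    [0.16,0.13,0,-0.06],
    [0.24,0.2,0.01,-0.1],
    [0.32,0.27,0.03,-0.14],
    [0.4,0.33,0.05,-0.18],
    [0.45,0.37,0.08,-0.2],
    [0.471,0.384,0.087,-0.217],
    [0.471,0.384,0.087,-0.217],
    [0.471,0.384,0.087,-0.217],
    [0.471,0.384,0.087,-0.217]
  ]
}}

```text
time_s: 44.8
tcp_pos: [436.3, 216.2, 162.8]
eef_rot: [179.9, -0.9, -179.0]
force: [-0.4, 0.5, -0.1]
width: 58.0
finger_force: 0.0
```

```bash
python3 - <<'E'
from h import *
s=robot.sense();C=cam("wrist",s)
im=robot.get_image("wrist");cv2.imwrite("pics/w10.png",im[...,::-1])
for n,z in dict(tape_measure=71).items():
    for r in robot.regions_of("wrist",n)[:1]: print(n,round(r["conf"],2),np.round(r["xy"]),rect(r["mask"],z,C))
to(435.5,217.2,26,181)
E
```

```text
tape_measure 0.96 [279. 198.] [424.5 215.3  73.3  35.2   0.9]
t 44.9 pos [436.5 216.1 163. ] rot [ 179.84   -0.92 -179.04] q6 25.0 -> [-0.003, 0.0017, 0.3425, -0.0002] rows 2.7 0.0
```

View pics/w10.png

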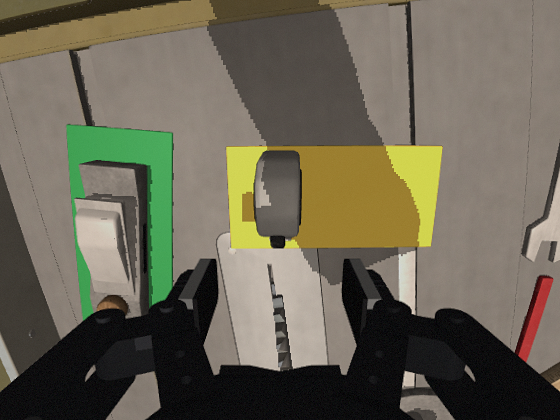

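```bash
python3 - <<'E'
from h import *
C=cam("wrist")
for z in(10,25,40,55,68): print(z,world([[279,150],[279,237]],z,C)[:,0].round(1))
E
```

```text
10 [392.8 474.8]
25 [391.5 469.3]
40 [390.1 463.8]
55 [388.8 458.3]
68 [387.6 453.6]
```

{"op": "step_arm", "data": {
  "deltas": [
    [-0.001,0.001,0.06,0],
    [-0.002,0.002,0.14,0],
    [-0.003,0.002,0.23,0],
    [-0.003,0.002,0.3,0],
    [-0.003,0.002,0.335,0],
    [-0.003,0.002,0.343,0],
    [-0.003,0.002,0.343,0]
  ]
}}

```text
time_s: 45.6
tcp_pos: [435.2, 217.5, 25.6]
eef_rot: [179.9, -1.0, -179.0]
force: [-0.4, -0.2, 0.7]
width: 58.4
finger_force: 0.0
```

{"op": "step_arm", "data": {
  "deltas": [
    [0,0,0,0],
    [0,0,0,0],
    [0,0,0,0],
    [0,0,0,0],
    [0,0,0,0],
    [0,0,0,0],
    [0,0,0,0],
    [0,0,0,0]
  ],
  "hand": 20,
  "newtons": 50
}}

```text
time_s: 46.4
tcp_pos: [436.0, 218.2, 26.9]
eef_rot: [179.8, -0.8, -178.9]
force: [-0.6, -1.2, 6.5]
width: 33.5
finger_force: 50.3
```

{"op": "step_arm", "data": {
  "deltas": [
    [0,0,-0.03,0],
    [0,0,-0.09,0],
    [0,0,-0.17,0],
    [0,0,-0.26,0],
    [0,0,-0.35,0],
    [0,0,-0.41,0],
    [0,0,-0.42,0],
    [0,0,-0.42,0]
  ]
}}

```text
time_s: 47.2
tcp_pos: [437.8, 217.7, 193.7]
eef_rot: [179.8, -0.9, -178.9]
force: [0.2, 0.7, -4.4]
width: 33.5
finger_force: 50.6
```

```bash
python3 - <<'E'
from h import *
to(480,-30,195,230)
to(517,-277,170,283.7,[480,-30,195],230)
E
```

```text
t 47.2 pos [437.8 217.7 193.7] rot [ 179.82   -0.92 -178.93] q6 25.0 -> [-0.0937, -0.6211, -0.0068, -0.2718] rows 5.0 5.7
t 47.2 pos [437.8 217.7 193.7] rot [ 179.82   -0.92 -178.93] q6 25.0 -> [0.4136, -0.4678, 0.0625, -0.2983] rows 5.0 6.3
```

{"op": "step_arm", "data": {
  "deltas": [
    [-0.005,-0.03,0,-0.015],
    [-0.014,-0.09,0,-0.05],
    [-0.025,-0.17,0,-0.085],
    [-0.04,-0.26,0,-0.12],
    [-0.055,-0.36,0,-0.16],
    [-0.07,-0.46,-0.003,-0.2],
    [-0.083,-0.55,-0.006,-0.24],
    [-0.094,-0.621,-0.007,-0.272]
  ]
}}

```text
time_s: 48.0
tcp_pos: [478.9, -31.9, 192.7]
eef_rot: [179.0, -0.6, -129.8]
force: [1.2, 1.0, -3.5]
width: 33.5
finger_force: 50.6
```

{"op": "step_arm", "data": {
  "deltas": [
    [0.05,-0.056,0,-0.035],
    [0.11,-0.124,0,-0.075],
    [0.17,-0.19,0,-0.115],
    [0.23,-0.26,0.01,-0.155],
    [0.29,-0.33,0.02,-0.195],
    [0.35,-0.395,0.035,-0.235],
    [0.39,-0.44,0.05,-0.27],
    [0.408,-0.462,0.06,-0.295],
    [0.414,-0.468,0.0625,-0.298],
    [0.414,-0.468,0.0625,-0.298],
    [0.414,-0.468,0.0625,-0.298]
  ]
}}

```text
time_s: 49.1
tcp_pos: [516.3, -276.3, 168.1]
eef_rot: [179.1, 0.4, -76.4]
force: [-0.1, -0.1, -3.2]
width: 33.5
finger_force: 50.6
```

```bash
python3 - <<'E'
from h import *
print(robot.sense()["width"])
to(516.7,-275.2,28,283.7)
E
```

```text
33.52779061478548
t 49.1 pos [ 516.3 -276.3  168.1] rot [179.05   0.43 -76.38] q6 -132.0 -> [0.0003, -0.0075, 0.3502, -0.0004] rows 2.8 0.0
```

{"op": "step_arm", "data": {
  "deltas": [
    [0,-0.002,0.06,0],
    [0,-0.004,0.15,0],
    [0,-0.007,0.24,0],
    [0,-0.0075,0.3,0],
    [0,-0.0075,0.335,0],
    [0,-0.0075,0.348,0],
    [0,-0.0075,0.352,0],
    [0,-0.0075,0.352,0],
    [0,-0.0075,0.352,0]
  ]
}}

```text
time_s: 50.0
tcp_pos: [518.2, -276.6, 29.4]
eef_rot: [179.2, 0.3, -76.3]
force: [-0.4, -0.1, -3.5]
width: 33.5
finger_force: 50.6
```

{"op": "step_arm", "data": {
  "deltas": [
    [0,0,0,0],
    [0,0,0,0],
    [0,0,0,0],
    [0,0,0,0],
    [0,0,0,0],
    [0,0,0,0]
  ],
  "hand": 65
}}

```text
time_s: 50.6
tcp_pos: [517.3, -276.1, 28.0]
eef_rot: [179.1, 0.4, -76.3]
force: [0.3, -0.1, 0.6]
width: 64.7
finger_force: 0.0
```

{"op": "step_arm", "data": {
  "deltas": [
    [0,0,-0.05,0],
    [0,0,-0.13,0],
    [0,0,-0.24,0],
    [0,0,-0.35,0],
    [0,0,-0.42,0],
    [0,0,-0.44,0],
    [0,0,-0.44,0],
    [0,0,-0.44,0]
  ]
}}

```text
time_s: 51.4
tcp_pos: [519.7, -276.3, 202.2]
eef_rot: [179.0, 0.4, -76.3]
force: [-1.2, 0.1, -1.1]
width: 64.9
finger_force: 0.0
```

```bash
python3 - <<'E'
from h import *
s=robot.sense();C=cam("wrist",s)
im=robot.get_image("wrist");cv2.imwrite("pics/w11.png",im[...,::-1])
for n,z in dict(wood_block=41,wood_pad=3,tape_measure=71).items():
    for r in robot.regions_of("wrist",n)[:1]: print(n,round(r["conf"],2),np.round(r["xy"]),rect(r["mask"],z,C))
to(516.7,-275.2,28,283.7)
E
```

```text
wood_block 0.59 [278.  69.] [ 541.8 -378.9   89.7   63.2  -77.4]
wood_pad 0.62 [314.  85.] [ 539.7 -377.9  100.6   88.   -77.4]
tape_measure 0.72 [278. 182.] [ 523.3 -285.8   74.7   34.4  -75.5]
t 51.6 pos [ 519.5 -276.2  202.2] rot [178.98   0.47 -76.34] q6 -131.0 -> [-0.0007, -0.0014, 0.4355, -0.0002] rows 3.5 0.0
```

View pics/w11.png

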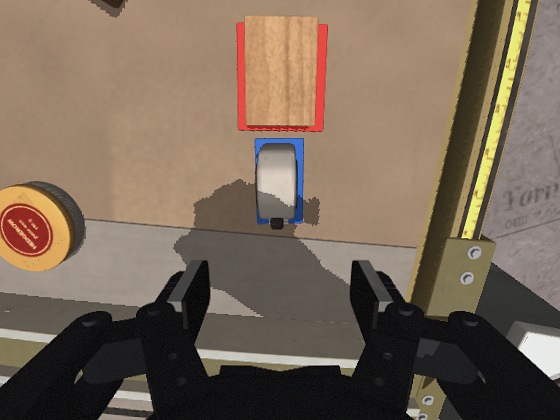

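The tape stands on the blue pad (278,183), lengthwise and within a few mm of its middle, and the wood is centred on red (281,70). The gripper is clear, so I hand in.

```bash
python3 - <<'E'
from h import *
print(robot.sign_off())
E
```

```text
the job is handed in; nothing more can be done
None
```

The plane is on its sole, centred lengthwise on the green mat; the wood block and tape measure are back lengthwise on the red and blue pads, all within about 4 mm of centre, and the job was handed in at about 52 s.

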